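# Stopper board: unstopper a crate of flacons in order

## Robot

A 6-joint arm with a two-finger parallel gripper is mounted at the origin on the work surface. World frame = base frame: x ahead of the robot, y to its left, z up, the work surface at z = 0. Lengths are in m, angles in rad, forces in N, time in s.
With the tool pointing down it reaches from about 0.325 to 0.75 m from the base axis. Payload 7.6 kg.
Tool frame: the origin (TCP) lies at the very end of the fingers, on their centre line; the grasp point (between the pads) lies 19 mm behind it; y points along the fingers, x is the direction in which the jaws open and shut, and the axes are right-handed (so a half turn about y gives the same grasp; the last joint's range is limited). The gripper opens to 85 mm and grips with 20 to 120 N. Pads are 22 mm wide; open, the fingers measure 114 mm over their backs; the gripper's body (76 mm by 85 mm) begins 54 mm behind the grasp point. The pads swing forward as they close: fully open they stand 13 mm farther back than shut.
Start: joints at [-1.221, 0.052, 1.401, -0, 1.689, -0.07], TCP at [0.214, -0.479, 0.231] pointing down, gripper open.
Joint ranges: [-2.9, 2.9], [-0.91, 2.17], [0.12, 2.37], [-1.06, 4.2], [0.26, 2.73], [-2.93, 2.93]. Speed limits (rad/s): [2.57, 2.57, 3.01, 3.14, 3.14, 3.14].

## Interface

Orientations are given as a unit quaternion [w, x, y, z].
In Python, from bench import sensors, imaging, env gives the robot as it stands.
- The arm moves only by the tool play_rows, never from a script. Its argument "moves" is one flat list of numbers, 5 for each row, row after row: the closure, from 0 (fully open) to 1 (shut), then the shift along the tool's x, y, z in units of 40 mm (1.0 is 40 mm), then the turn about the tool's y in units of 5 degrees (1.0 is 5 degrees). A call has 1 to 5 rows; each row shifts and turns the pose as measured when the row begins, along the tool's axes as they then stand; what a row does not reach is not made up. A row lasts 1/12 s, in which the tool goes at most 41.7 mm and 7.16 degrees, less where a joint would pass 70% of its speed; a pose out of reach is approached as far as the arm can. A call is refused whole if a number of a shift passes 1 or a number of a turn 1, either way. A call with a gripper value outside its range is refused whole. The fingers move at their own pace and stop on an object; the grip force is fixed at half the most. Time passes only in rows, so rows that do not move let the fingers close. It gives the time, the measured TCP pose, the force and the opening at its end, in the units of the state.
- sensors.sense(): the state, without advancing time (a new reading comes with each control period).
- imaging.capture(name): name is "scene" or "top" or "wrist"; returns a dict with "image" (400x640x3 uint8, blue, green, red), "z_map" (400x640 float32, m along the optical axis (not along the pixel's ray), 0 where there is no reading), "vfov" (degrees; the focal length in pixels is half the picture's height over the tangent of half this angle, whatever the lens; pixels are square), "cx", "cy" (the principal point, pixels), "R" (3x3) and "t" (3): a world point X has camera coordinates R X + t; the wrist camera has in their place "mount" (4x4, takes a point from camera to tool coordinates, whose origin is the TCP and whose axes are the tool frame's). Camera axes: x right, y down, z forward; pixel columns grow to the right and rows downward; lengths in m; the calibration is good to about 2 mm. A picture is of the moment at which its call begins: read the wrist's pose just before it.
- env.close_job(): hands the job in, once; it reports no verdict.
The state is a dict: "time": time; "joints": joint angles; "joint_vel": joint speeds; "joint_efforts": joint torques, N m; "position": TCP position; "tool_rot": TCP orientation; "ft_force": force on the tool from outside, world axes, zero at the start; "wrist_torque": the same for the moment, N m; "width": finger opening in m.
Only numpy, scipy, OpenCV 4.12 (cv2) and the standard library are available. Lean on these libraries where they do the work, as an engineer would, in place of code of your own. Each camera call takes 0.05 s, during which the arm holds its last target. There are 200 camera calls.

## Task

Take the glass stoppers out of the four bottles in the divided crate and stand them in the four holes of the drilled wooden board, in the same order from left to right (as seen from the robot) as their bottles stand in the crate, so that each can go back to the bottle it was ground for. Each stopper ends upright with its shank in its hole and its collar down on the board; set them down rather than letting them drop, and leave the bottles standing in their own cells.

Things in the scene. Friction and masses are not known exactly. Their poses are not given: they have to be found in the camera images.
- stopper_cube_mid (a point): Stopper of bottle_square (mm): point at mid-head, where to grip. Head: square block 32 x 32 (sides along x, y), 38 tall. Collar (38 wide, 5 thick) underside 30 below this point, resting on the lip; round tapered shank (18 to 11 thick) 28 further down, loose in the neck, lifts straight out. z up, 90 g, pale sea-green glass. Yaw within 0.4 of the crate.
- stopper_ball_mid (a point): Stopper of bottle_globe (mm): point at mid-head, where to grip. Head: ball 40 in diameter. Collar (38 wide, 5 thick) underside 30 below this point, resting on the lip; round tapered shank (18 to 11 thick) 28 further down, loose in the neck, lifts straight out. z up, 90 g, pale sea-green glass. Yaw within 0.4 of the crate.
- stopper_disc_mid (a point): Stopper of bottle_drum (mm): point at mid-head, where to grip. Head: disc on edge, 42 across, 18 thick along its x (grip across this), top 23 above this point. Collar (38 wide, 5 thick) underside 30 below this point, resting on the lip; round tapered shank (18 to 11 thick) 28 further down, loose in the neck, lifts straight out. z up, 90 g, pale sea-green glass. Yaw within 0.4 of the crate.
- stopper_spire_mid (a point): Stopper of bottle_bell (mm): point at mid-head, where to grip. Head: round spire 28 thick, above +12 a cone to its tip at +40. Collar (38 wide, 5 thick) underside 30 below this point, resting on the lip; round tapered shank (18 to 11 thick) 28 further down, loose in the neck, lifts straight out. z up, 90 g, pale sea-green glass. Yaw within 0.4 of the crate.
- bottle_square: Loose pale sea-green glass bottle in a crate cell (mm): square block 54 x 54, 60 tall, then an open neck 31 thick, bore 23, with a lip 37 wide, 92 above its underside. Origin: centre of its underside; z up. 0.28 kg. Holds its stopper at the start.
- bottle_globe: Loose pale sea-green glass bottle in a crate cell (mm): globe 58 in diameter with a flat foot, 52 tall, then an open neck 31 thick, bore 23, with a lip 37 wide, 84 above its underside. Origin: centre of its underside; z up. 0.28 kg. Holds its stopper at the start.
- bottle_drum: Loose pale sea-green glass bottle in a crate cell (mm): low drum 58 in diameter, 46 tall, then an open neck 31 thick, bore 23, with a lip 37 wide, 78 above its underside. Origin: centre of its underside; z up. 0.28 kg. Holds its stopper at the start.
- bottle_bell: Loose pale sea-green glass bottle in a crate cell (mm): bell 58 wide at the foot narrowing to 32 at 70 height, then an open neck 31 thick, bore 23, with a lip 37 wide, 102 above its underside. Origin: centre of its underside; z up. 0.28 kg. Holds its stopper at the start.
- crate: Fixed wooden crate (mm), 297 along y, 125 along x. Origin at bench level under the middle of its row of four cells (66 x 67); x away from the robot, y to its left, turned up to 0.3 rad. Cell centres x=0, y=+108, +36, -36, -108 (left to right), a bottle in each. Floor 6 thick, walls 42 high; low trough with a brush on the +x side. Stands left or right of the board.
- board: Fixed wooden board on end cheeks (mm), 290 along y, 86 along x, top face 50 above the bench, plank 14 thick, open beneath. Origin at bench level under its middle; x away from the robot, y to its left, turned up to 0.3 rad. Four empty 28 diameter through holes at x=0, y=+105, +35, -35, -105 (left to right). A seated stopper's point is 80 above the bench.
Things that resemble listed ones, but are neither listed nor needed, are in the scene too. Leave any red look-alike of the part that bears stopper_cube_mid alone.

How it is judged:
At the end, for the whole second after the job is handed in: Counted from the left, the stopper of the bottle in each crate cell stands in the same-numbered board hole: middle point within 12 mm of the hole along and across, 74 to 86 mm above the bench, upright within 0.15 rad, at rest; every bottle within 25 mm of its cell centre, upright within 0.15 rad (((y of bottle_square in the frame of crate between 0.083 and 0.133 m and y of stopper_cube_mid in the frame of board between 0.093 and 0.117 m) or (y of bottle_square in the frame of crate between 0.011 and 0.061 m and y of stopper_cube_mid in the frame of board between 0.023 and 0.047 m) or (y of bottle_square in the frame of crate between -0.061 and -0.011 m and y of stopper_cube_mid in the frame of board between -0.047 and -0.023 m) or (y of bottle_square in the frame of crate between -0.133 and -0.083 m and y of stopper_cube_mid in the frame of board between -0.117 and -0.093 m)) and x of stopper_cube_mid in the frame of board between -0.012 and 0.012 m and z of stopper_cube_mid in the frame of board between 0.074 and 0.086 m and angle between each of stopper_cube_mid, bottle_square, stopper_ball_mid, bottle_globe, stopper_disc_mid, bottle_drum, stopper_spire_mid, bottle_bell's own z axis and vertical below 0.15 rad and linear speed of each of stopper_cube, stopper_ball, stopper_disc, stopper_spire below 0.03 m/s and x of bottle_square in the frame of crate between -0.025 and 0.025 m and ((y of bottle_globe in the frame of crate between 0.083 and 0.133 m and y of stopper_ball_mid in the frame of board between 0.093 and 0.117 m) or (y of bottle_globe in the frame of crate between 0.011 and 0.061 m and y of stopper_ball_mid in the frame of board between 0.023 and 0.047 m) or (y of bottle_globe in the frame of crate between -0.061 and -0.011 m and y of stopper_ball_mid in the frame of board between -0.047 and -0.023 m) or (y of bottle_globe in the frame of crate between -0.133 and -0.083 m and y of stopper_ball_mid in the frame of board between -0.117 and -0.093 m)) and x of stopper_ball_mid in the frame of board between -0.012 and 0.012 m and z of stopper_ball_mid in the frame of board between 0.074 and 0.086 m and x of bottle_globe in the frame of crate between -0.025 and 0.025 m and ((y of bottle_drum in the frame of crate between 0.083 and 0.133 m and y of stopper_disc_mid in the frame of board between 0.093 and 0.117 m) or (y of bottle_drum in the frame of crate between 0.011 and 0.061 m and y of stopper_disc_mid in the frame of board between 0.023 and 0.047 m) or (y of bottle_drum in the frame of crate between -0.061 and -0.011 m and y of stopper_disc_mid in the frame of board between -0.047 and -0.023 m) or (y of bottle_drum in the frame of crate between -0.133 and -0.083 m and y of stopper_disc_mid in the frame of board between -0.117 and -0.093 m)) and x of stopper_disc_mid in the frame of board between -0.012 and 0.012 m and z of stopper_disc_mid in the frame of board between 0.074 and 0.086 m and x of bottle_drum in the frame of crate between -0.025 and 0.025 m and ((y of bottle_bell in the frame of crate between 0.083 and 0.133 m and y of stopper_spire_mid in the frame of board between 0.093 and 0.117 m) or (y of bottle_bell in the frame of crate between 0.011 and 0.061 m and y of stopper_spire_mid in the frame of board between 0.023 and 0.047 m) or (y of bottle_bell in the frame of crate between -0.061 and -0.011 m and y of stopper_spire_mid in the frame of board between -0.047 and -0.023 m) or (y of bottle_bell in the frame of crate between -0.133 and -0.083 m and y of stopper_spire_mid in the frame of board between -0.117 and -0.093 m)) and x of stopper_spire_mid in the frame of board between -0.012 and 0.012 m and z of stopper_spire_mid in the frame of board between 0.074 and 0.086 m and x of bottle_bell in the frame of crate between -0.025 and 0.025 m); the robot touches nothing.
It fails at once if a stopper falls: its middle point gets lower than 45 mm above the bench (height (world z) of any of stopper_cube_mid, stopper_ball_mid, stopper_disc_mid, stopper_spire_mid below 0.045 m).
It fails at once if a stopper is let drop: it moves faster than 0.6 m/s while no finger touches it (a free fall of some 18 mm) ((linear speed of stopper_cube above 0.6 m/s and contact force between the fingers and stopper_cube below 0.05 N) or (linear speed of stopper_ball above 0.6 m/s and contact force between the fingers and stopper_ball below 0.05 N) or (linear speed of stopper_disc above 0.6 m/s and contact force between the fingers and stopper_disc below 0.05 N) or (linear speed of stopper_spire above 0.6 m/s and contact force between the fingers and stopper_spire below 0.05 N)).
It fails at once if a bottle is knocked over (tilted past 0.5 rad) or carried off (moved more than 50 mm) (angle between any of bottle_square, bottle_globe, bottle_drum, bottle_bell's own z axis and vertical above 0.5 rad or distance of any of bottle_square, bottle_globe, bottle_drum, bottle_bell from where it was at the start of the episode above 0.05 m).
It also fails if it takes over 106 s, if anything falls off the work surface, if the arm or the gripper's body presses on something with over 40 N, if the wrist force passes 120 N, or if a joint passes its speed limit or range.

## Working session

There is one attempt and no reset: what is moved stays moved. The work goes in short steps, Python scripts to look and compute and a tool call to move; the robot and the scene stay as the last step left them, time stands still between calls to the robot, and variables do not carry over. Pictures are saved under pics/ and viewed, on a budget of 14 in all, crops included, one or two more only if the job needs it, and the job is handed in when it is done.

Besides the shell and the picture viewer there is one more tool, called after ">>>" as a command line: name --argument value ..., lists and objects as JSON in quotes. play_rows: Moves the arm, as the interface text tells. Its arguments: {"type":"object","properties":{"moves":{"type":"array","items":{"type":"number"}}},"required":["moves"]}

```bash
ls; mkdir -p pics
python3 - <<'E'
from bench import sensors, imaging
import cv2, numpy as np
s=sensors.sense(); print(s)
for n in("scene","top"):
    d=imaging.capture(n); np.savez(f"{n}.npz",**d); cv2.imwrite(f"pics/{n}0.png",d["image"])
    print(n,d["vfov"],d["cx"],d["cy"],d["R"],d["t"], -d["R"].T@d["t"])
E
```

```text
pics
{'time': 0.0, 'joints': array([-1.22133839e+00,  5.28557293e-02,  1.40173019e+00, -3.15621135e-06,
        1.68861969e+00, -7.02856629e-02]), 'joint_vel': array([-0.00119699, -0.00239247,  0.00313001, -0.00181369, -0.00119934,
       -0.0010893 ]), 'joint_efforts': array([-1.62922915e-03, -3.81674123e+01, -3.60183692e+01, -3.92186848e-05,
        6.23970482e-03,  3.44637829e-05]), 'position': array([ 0.21387292, -0.47912521,  0.23045975]), 'tool_rot': array([ 0.59353814, -0.59285348,  0.38531763, -0.38440545]), 'ft_force': array([-0.65803691,  0.22180166, -0.39223777]), 'wrist_torque': array([0.0087957 , 0.01407985, 0.03724025]), 'width': 0.08572447550411963}
scene 49.12103098777652 321.9904630804865 197.30662688685118 [[-0.37329108  0.92766239 -0.00981086]
 [ 0.52006418  0.20049291 -0.83026252]
 [-0.76823631 -0.31503187 -0.55728619]] [ 0.19732904 -0.16522515  1.34899432] [1.19593527 0.27504794 0.61653162]
top 46.30016261467205 310.9441162844643 199.25627246603997 [[ 0.05325925 -0.99856324  0.00590825]
 [-0.97142156 -0.05318032 -0.23132663]
 [ 0.23130847  0.00658088 -0.9728582 ]] [-0.01223508  0.50330687  1.23628408] [0.2036118  0.00641268 1.31922968]
```

View pics/scene0.png

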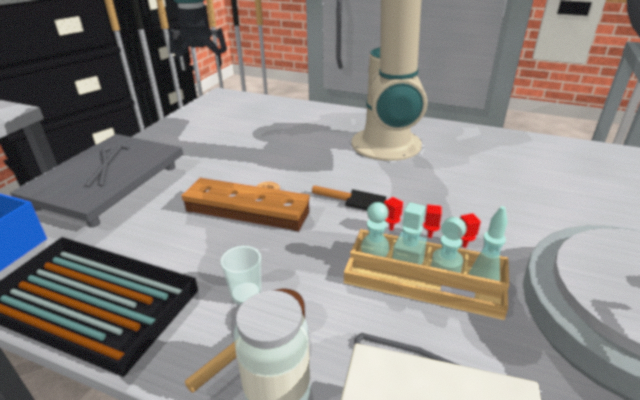

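View pics/top0.png

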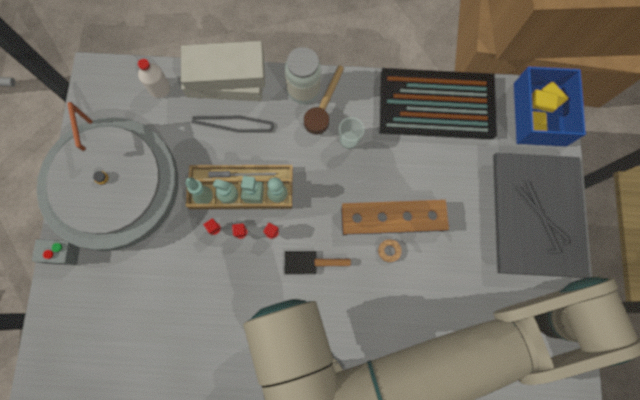

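Scene view: from the camera facing the robot, the heads are ball (377,213), cube (412,215), disc (453,228) and spire (497,225), with red look-alikes at (395,211), (433,217) and (469,228). In the top view the crate spans (187–293, 165–208), with the spire at about (194,185), disc (224,187), cube (250,184) and ball (276,184). The red blocks are at (212,226), (239,230) and (272,231), and the board holes at (357,217) to (432,215). So the order from the robot's left is spire, disc, cube, ball (still to be checked).

```bash
cat > h.py <<'E'
import numpy as np, cv2
from scipy.spatial.transform import Rotation as Rn
from bench import sensors, imaging
def grab(name):
    s=sensors.sense(); d=imaging.capture(name); d["s"]=s
    if name=="wrist":
        q=s["tool_rot"]; Rt=Rn.from_quat([q[1],q[2],q[3],q[0]]).as_matrix()
        M=d["mount"]; Rc=Rt@M[:3,:3]; c=Rt@M[:3,3]+s["position"]
        d["R"]=Rc.T; d["t"]=-Rc.T@c
    return d
def ray(d,uv):
    f=200/np.tan(np.radians(d["vfov"])/2); uv=np.atleast_2d(uv).astype(float)
    r=np.c_[(uv[:,0]-d["cx"])/f,(uv[:,1]-d["cy"])/f,np.ones(len(uv))]
    return -d["R"].T@d["t"], r@d["R"], r
def plane(d,uv,z):
    c,r,_=ray(d,uv); return c+r*((z-c[2])/r[:,2])[:,None]
def cloud(d):
    v,u=np.mgrid[:400,:640]; c,r,_=ray(d,np.c_[u.ravel(),v.ravel()])
    return (c+r*d["z_map"].ravel()[:,None]).reshape(400,640,3)
def proj(d,X):
    f=200/np.tan(np.radians(d["vfov"])/2); p=np.atleast_2d(X)@d["R"].T+d["t"]
    return np.c_[f*p[:,0]/p[:,2]+d["cx"],f*p[:,1]/p[:,2]+d["cy"]]
E
python3 - <<'E'
from h import *
d=dict(np.load("top.npz")); P=cloud(d); im=d["image"]; hsv=cv2.cvtColor(im,cv2.COLOR_BGR2HSV)
for uv in [(276,184),(250,184),(224,187),(194,185),(212,226),(239,230),(272,231),(357,217),(345,217),(370,217),(300,300),(320,60),(240,170)]: print(uv,P[uv[1],uv[0]].round(3),hsv[uv[1],uv[0]])
m=cv2.inRange(hsv,(5,90,60),(25,255,255))
cs,_=cv2.findContours(m,cv2.RETR_CCOMP,cv2.CHAIN_APPROX_NONE)
for c in cs:
    if cv2.contourArea(c)>8:
        r=cv2.minAreaRect(c)
        if 180<r[0][0]<460 and 150<r[0][1]<250: print(np.round(r[0],1),np.round(r[1],1),r[2],plane(d,cv2.boxPoints(r),.05).round(3).tolist(),plane(d,r[0],.05).round(3))
E
```

```text
(276, 184) [0.519 0.108 0.141] [ 75  41 161]
(250, 184) [0.514 0.174 0.149] [ 78  41 166]
(224, 187) [0.507 0.244 0.13 ] [ 76  41 130]
(194, 185) [0.503 0.318 0.151] [ 74  46 112]
(212, 226) [0.41  0.276 0.08 ] [  1 204 165]
(239, 230) [0.404 0.204 0.075] [  2 200 166]
(272, 231) [0.406 0.114 0.078] [  0 188 168]
(357, 217) [ 0.472 -0.12  -0.   ] [12 14 91]
(345, 217) [ 0.461 -0.082  0.048] [ 15 136 135]
(370, 217) [ 0.463 -0.15   0.056] [ 16 145 137]
(300, 300) [0.219 0.02  0.574] [90  3 74]
(320, 60) [ 1.4    0.013 -0.755] [ 20  38 122]
(240, 170) [0.592 0.227 0.007] [ 21  98 148]
[394.7 216.4] [ 30.4 105.7] 87.95458984375 [[0.499, -0.07, 0.05], [0.526, -0.365, 0.05], [0.44, -0.366, 0.05], [0.414, -0.077, 0.05]] [[ 0.469 -0.219  0.05 ]]
[382. 217.] [10. 10.] 0.0 [[0.451, -0.17, 0.05], [0.479, -0.17, 0.05], [0.481, -0.198, 0.05], [0.452, -0.198, 0.05]] [[ 0.466 -0.184  0.05 ]]
[356.8 217.8] [10.6  9.9] 45.0 [[0.459, -0.094, 0.05], [0.48, -0.113, 0.05], [0.46, -0.134, 0.05], [0.44, -0.116, 0.05]] [[ 0.46  -0.114  0.05 ]]
[407. 216.] [10. 10.] 0.0 [[0.457, -0.239, 0.05], [0.486, -0.239, 0.05], [0.487, -0.267, 0.05], [0.459, -0.267, 0.05]] [[ 0.472 -0.253  0.05 ]]
[431.8 214.8] [10.6  8.5] 45.0 [[0.481, -0.303, 0.05], [0.499, -0.32, 0.05], [0.479, -0.34, 0.05], [0.461, -0.324, 0.05]] [[ 0.48  -0.322  0.05 ]]
[238.5 186.5] [ 43. 105.] 90.0 [[0.586, 0.374, 0.05], [0.602, 0.077, 0.05], [0.477, 0.069, 0.05], [0.462, 0.36, 0.05]] [[0.531 0.22  0.05 ]]
[246. 187.] [86. 36.] 0.0 [[0.473, 0.313, 0.05], [0.577, 0.325, 0.05], [0.59, 0.082, 0.05], [0.486, 0.075, 0.05]] [[0.531 0.199 0.05 ]]
```

```bash
cat >> h.py <<'E'
def rel(target,jaw=None,s=None):
    "rows needed (tool axes, units of 40 mm) to bring the TCP to target; jaw = wanted world angle of tool x (mod pi)"
    s=s or sensors.sense(); q=s["tool_rot"]; R=Rn.from_quat([q[1],q[2],q[3],q[0]]).as_matrix()
    d=R.T@(np.array(target)-s["position"])/.04
    a=np.arctan2(R[1,0],R[0,0]); out=f"shift {d.round(2)} |max| {abs(d).max():.1f}"
    if jaw is not None:
        e=(a-jaw+np.pi/2)%np.pi-np.pi/2   # tool y points down: + turn lowers world yaw
        out+=f" turn {np.degrees(e)/5:.2f}"
    print("pos",s["position"].round(4),"jawang",round(a,3),"tilt",R[:,1].round(3),out)
E
python3 - <<'E'
from h import *
rel([.43,.16,.30],0.1)
d=grab("wrist"); print(d["mount"].round(3),d["vfov"]); s=sensors.sense(); print(s["time"])
E
```

```text
pos [ 0.2139 -0.4792  0.2306] jawang -1.151 tilt [-0.     0.001 -1.   ] shift [-12.39  -1.72  11.45] |max| 12.4 turn -14.34
[[ 1.     0.    -0.    -0.001]
 [ 0.    -0.259  0.966 -0.143]
 [ 0.    -0.966 -0.259  0.066]
 [ 0.     0.     0.     1.   ]] 60.44524815633933
0.15
```

>>> play_rows --moves '[0,-0.7,-0.2,0.65,-1,0,-0.64,-0.2,0.7,-1,0,-0.57,-0.2,0.76,-1,0,-0.5,-0.2,0.81,-1,0,-0.44,-0.2,0.84,-1]'

```text
time: 0.57
position: [0.2731, -0.2961, 0.265]
tool_rot: [0.667, -0.66, 0.249, -0.241]
ft_force: [0.5, 0.6, 0.7]
width: 0.0856
```

>>> play_rows --moves '[0,-0.36,-0.2,0.88,-1,0,-0.28,-0.2,0.91,-1,0,-0.2,-0.2,0.93,-1,0,-0.12,-0.2,0.94,-1,0,-0.04,-0.2,0.95,-1]'

```text
time: 0.98
position: [0.3312, -0.1065, 0.308]
tool_rot: [0.706, -0.697, 0.092, -0.086]
ft_force: [1.2, -0.7, -0.2]
width: 0.0856
```

>>> play_rows --moves '[0,0.05,-0.2,0.95,-1,0,0.12,-0.2,0.94,-1,0,0.21,-0.2,0.93,-1,0,0.29,0,0.9,-1,0,0.37,0,0.87,0]'

```text
time: 1.4
position: [0.3857, 0.085, 0.3375]
tool_rot: [0.711, -0.701, -0.042, 0.043]
ft_force: [0.5, -0.2, 0.7]
width: 0.0854
```

>>> play_rows --moves '[0,0.65,0,0.8,0,0,0.65,0,0.8,0,0,0.6,0,0.8,0,0,0,0,0,0,0,0,0,0,0]'

```text
time: 1.82
position: [0.4495, 0.1998, 0.3353]
tool_rot: [0.71, -0.701, -0.044, 0.048]
ft_force: [0.7, -0.9, -0.2]
width: 0.085
```

Run:
```python
from h import *
import pickle
d=grab("wrist"); pickle.dump(d,open("w1.pkl","wb")); cv2.imwrite("pics/w1.png",d["image"]); rel([.45,.19,.33],.1,d["s"])
```

```text
pos [0.4495 0.1998 0.3353] jawang 0.131 tilt [-0.006  0.013 -1.   ] shift [-0.02  0.13 -0.25] |max| 0.2 turn 0.35
```

View pics/w1.png

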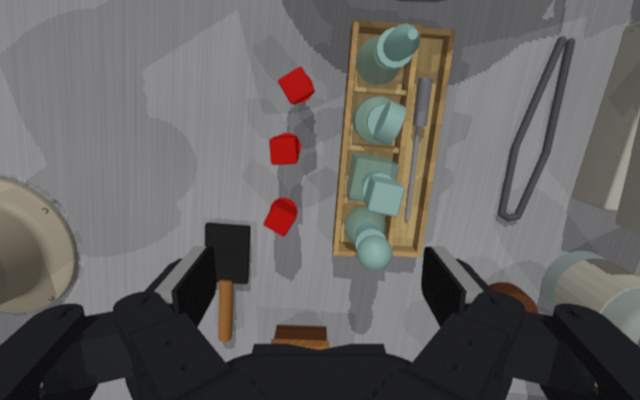

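The wrist view confirms the order from left (+y, top of the picture): spire (405,42), disc (386,122), cube (384,195), ball (374,252). The red blocks at (296,86), (285,149) and (281,217) stand outside the crate and stay untouched. The disc's thin edge runs diagonally, so I'll measure its yaw.

```bash
cat > m.py <<'E'
from h import *
import pickle
d=pickle.load(open("w1.pkl","rb")); P=cloud(d); hsv=cv2.cvtColor(d["image"],cv2.COLOR_BGR2HSV)
glass=cv2.inRange(hsv,(65,20,40),(100,130,255))>0
X=P[glass]; 
# crate by rim: points z 30..50 wood
wood=cv2.inRange(hsv,(8,70,60),(28,255,255))>0
W=P[wood&(P[...,2]>.033)&(P[...,2]<.055)&(P[...,0]>.4)&(P[...,1]>.0)]
r=cv2.minAreaRect(W[:,:2].astype(np.float32)); print("crate",len(W),np.round(r[0],4),np.round(r[1],3),r[2],cv2.boxPoints(r).round(3).tolist())
for n,z0,z1,ylo,yhi in [("ball",.122,.16,.05,.14),("cube",.142,.16,.14,.215),("disc",.118,.15,.21,.28),("spire",.150,.19,.28,.38),("spirecyl",.125,.150,.28,.38)]:
    Q=X[(X[:,2]>z0)&(X[:,2]<z1)&(X[:,1]>ylo)&(X[:,1]<yhi)&(X[:,0]>.44)&(X[:,0]<.6)]
    r=cv2.minAreaRect(Q[:,:2].astype(np.float32)); print(n,len(Q),"zmax",np.percentile(Q[:,2],[50,99]).round(3),"mean",Q[:,:2].mean(0).round(4),"rect",np.round(r[0],4),np.round(r[1],3),round(r[2],1))
Q=X[(X[:,2]>.122)&(X[:,1]>.05)&(X[:,1]<.14)&(X[:,0]>.44)]
A=np.c_[2*Q,np.ones(len(Q))]; c=np.linalg.lstsq(A,(Q**2).sum(1),rcond=None)[0]; print("ball sphere",c[:3].round(4),np.sqrt(c[3]+(c[:3]**2).sum()).round(4))
E
python3 m.py
```

```text
crate 3674 [0.5612 0.1555] [0.219 0.455] 34.415462493896484 [[0.34299999475479126, 0.2809999883174896], [0.5989999771118164, -0.09399999678134918], [0.7799999713897705, 0.029999999329447746], [0.5230000019073486, 0.4050000011920929]]
ball 936 zmax [0.134 0.141] mean [0.5204 0.1198] rect [0.5219 0.1165] [0.037 0.037] 11.1
cube 955 zmax [0.147 0.149] mean [0.5181 0.1853] rect [0.5186 0.1843] [0.032 0.031] 85.6
disc 803 zmax [0.133 0.138] mean [0.5129 0.2585] rect [0.5141 0.2583] [0.041 0.018] 76.3
spire 777 zmax [0.163 0.179] mean [0.5052 0.3282] rect [0.5071 0.3305] [0.026 0.025] 73.9
spirecyl 197 zmax [0.138 0.15 ] mean [0.5005 0.3232] rect [0.5036 0.3243] [0.012 0.027] 54.1
ball sphere [0.5228 0.1156 0.121 ] 0.0194
```

Run:
```python
from h import *
rel([.523,.1156,.20],.08)
```

```text
pos [0.4492 0.1994 0.3348] jawang 0.13 tilt [-0.007  0.013 -1.   ] shift [ 1.57  3.33 -2.36] |max| 3.3 turn 0.57
```

>>> play_rows --moves '[0,0.5,0.3,-0.8,0.57,0,0.5,0.5,-0.8,0,0,0.45,0.8,-0.7,0,0,0,0.9,0,0,0,0,0.8,0,0]'

```text
time: 2.28
position: [0.5175, 0.111, 0.2109]
tool_rot: [0.712, -0.701, -0.033, 0.022]
ft_force: [0.2, 1.4, -0.3]
width: 0.0851
```

Run:
```python
from h import *
rel([.523,.1156,.099],.08)
```

```text
pos [0.5175 0.111  0.2109] jawang 0.077 tilt [ 0.014  0.016 -1.   ] shift [0.1  2.8  0.06] |max| 2.8 turn -0.04
```

>>> play_rows --moves '[0,0.1,0.6,0.08,0,0,0,0.7,0,0,0,0,0.7,0,0,0,0,0.5,0,0,0,0,0.3,0,0]'

```text
time: 2.7
position: [0.5191, 0.1077, 0.0924]
tool_rot: [0.712, -0.702, -0.028, 0.018]
ft_force: [0.1, -0.7, -0.2]
width: 0.0855
```

Run:
```python
from h import *
rel([.523,.1156,.099],.08)
d=grab("wrist"); cv2.imwrite("pics/w2.png",d["image"])
```

```text
pos [0.5191 0.1077 0.0924] jawang 0.065 tilt [ 0.013  0.015 -1.   ] shift [ 0.11 -0.16  0.19] |max| 0.2 turn -0.17
```

View pics/w2.png

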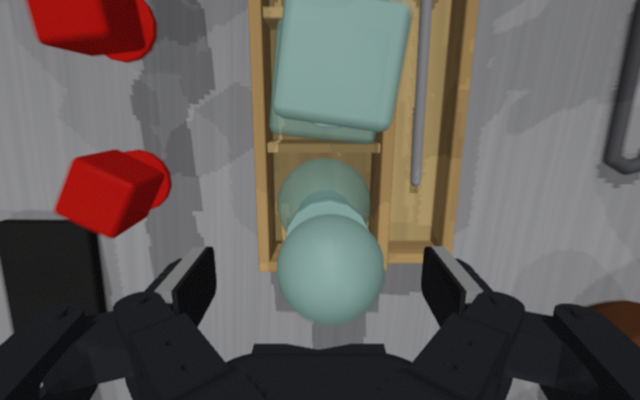

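The close crop shows the ball (330,269) between the open pads (195,300 and 445,300). The red look-alikes are well to the left. I'll make a small correction, then close.

>>> play_rows --moves '[0,0.12,-0.12,0.2,0,0,0,0,0,0,0.4,0,0,0,0,0.6,0,0,0,0,1,0,0,0,0]'

```text
time: 3.17
position: [0.5237, 0.1142, 0.101]
tool_rot: [0.712, -0.702, -0.028, 0.016]
ft_force: [-0.0, 0.1, -0.3]
width: 0.0519
```

>>> play_rows --moves '[1,0,0,0,0,1,0,0,0,0,1,0,0,0,0,1,0,0,0,0,1,0,0,0,0]'

```text
time: 3.58
position: [0.5245, 0.1143, 0.1031]
tool_rot: [0.712, -0.701, -0.029, 0.015]
ft_force: [0.3, 0.4, -1.3]
width: 0.0372
```

>>> play_rows --moves '[1,0,-0.3,0,0,1,0,-0.5,0,0,1,0,-0.7,0,0,1,0,-0.7,0,0,1,0,0,0,0]'

```text
time: 4.0
position: [0.521, 0.1126, 0.1948]
tool_rot: [0.712, -0.702, -0.027, 0.017]
ft_force: [0.7, -0.2, 1.3]
width: 0.0372
```

Run:
```python
from h import *
rel([.480,-.322,.18],.09); s=sensors.sense(); print(s["width"],s["ft_force"])
d=grab("wrist"); cv2.imwrite("pics/w3.png",d["image"])
```

```text
pos [0.521  0.1126 0.1948] jawang 0.062 tilt [ 0.013  0.015 -1.   ] shift [ -1.7    0.2  -10.78] |max| 10.8 turn -0.32
0.037247938756612045 [ 0.66844638 -0.15331734  1.2883707 ]
```

View pics/w3.png

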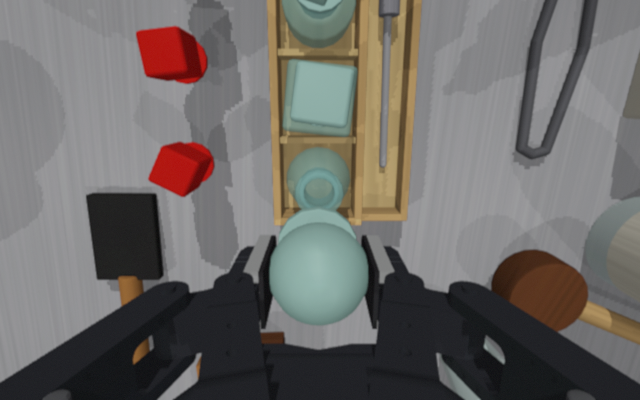

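>>> play_rows --moves '[1,-0.15,0,-0.6,0,1,-0.15,0,-0.9,0,1,-0.15,0,-0.95,0,1,-0.15,0,-0.95,-0.3,1,-0.15,0,-0.95,0]'

```text
time: 4.47
position: [0.5008, -0.0622, 0.1872]
tool_rot: [0.712, -0.7, -0.039, 0.033]
ft_force: [0.3, 0.7, -0.8]
width: 0.0368
```

>>> play_rows --moves '[1,-0.15,0,-0.95,0,1,-0.15,0,-0.95,0,1,-0.15,0,-0.95,0,1,-0.15,0,-0.95,0,1,-0.15,0,-0.9,0]'

```text
time: 4.88
position: [0.4856, -0.2606, 0.1796]
tool_rot: [0.713, -0.699, -0.037, 0.035]
ft_force: [0.5, 0.1, -1.3]
width: 0.0372
```

Run:
```python
from h import *
rel([.480,-.322,.18],.09)
```

```text
pos [ 0.4856 -0.2606  0.1796] jawang 0.103 tilt [ 0.001  0.02  -1.   ] shift [-0.3  -0.04 -1.51] |max| 1.5 turn 0.15
```

>>> play_rows --moves '[1,-0.15,0,-0.8,0,1,-0.12,0,-0.6,0,1,0,0,-0.1,0,1,0,0,0,0,1,0,0,0,0]'

```text
time: 5.3
position: [0.476, -0.33, 0.1723]
tool_rot: [0.715, -0.697, -0.031, 0.035]
ft_force: [-0.7, -0.3, -0.2]
width: 0.037
```

Run:
```python
from h import *
import pickle
d=grab("wrist"); pickle.dump(d,open("w4.pkl","wb")); P=cloud(d); hsv=cv2.cvtColor(d["image"],cv2.COLOR_BGR2HSV)
m=cv2.inRange(hsv,(5,90,60),(25,255,255)); B=P[(m>0)&(P[...,2]>.045)&(P[...,2]<.055)]
r=cv2.minAreaRect(B[:,:2].astype(np.float32)); print(len(B),np.round(r[0],4),np.round(r[1],3),r[2], np.median(B[:,2]))
cs,h=cv2.findContours(m,cv2.RETR_CCOMP,cv2.CHAIN_APPROX_NONE)
for c,hh in zip(cs,h[0]):
    if hh[3]>=0 and cv2.contourArea(c)>100: 
        q=plane(d,c[:,0],.05)[:,:2].astype(np.float32); (x,y),R=cv2.minEnclosingCircle(q); print("hole",round(x,4),round(y,4),round(R*2,4))
rel([.480,-.322,.10],.09)
g=cv2.inRange(hsv,(65,20,40),(100,130,255))>0; Q=P[g&(P[...,2]>.15)]
A=np.c_[2*Q,np.ones(len(Q))]; c=np.linalg.lstsq(A,(Q**2).sum(1),rcond=None)[0]; print("ball",len(Q),c[:3].round(4),np.sqrt(c[3]+(c[:3]**2).sum()).round(4))
cv2.imwrite("pics/w4.png",d["image"])
t=grab("scene"); print(proj(t,[.48,-.322,.2])); u,v=proj(t,[.48,-.322,.15])[0].astype(int)
cv2.imwrite("pics/s4.png",np.hstack([cv2.resize(d["image"],(400,250)),cv2.resize(t["image"][max(v-60,0):v+65,max(u-100,0):u+100],(400,250))]))
```

```text
22581 [ 0.4752 -0.2756] [0.086 0.171] 5.221592426300049 0.049975432734096215
hole 0.4791 -0.319 0.0282
hole 0.4727 -0.2518 0.0284
hole 0.3914 -0.2173 0.0284
pos [ 0.4761 -0.3295  0.1722] jawang 0.094 tilt [-0.007  0.025 -1.   ] shift [0.12 1.81 0.13] |max| 1.8 turn 0.05
ball 9193 [ 0.4741 -0.2847  0.2195] 0.0469
[[194.55540174 131.35835384]]
```

View pics/s4.png

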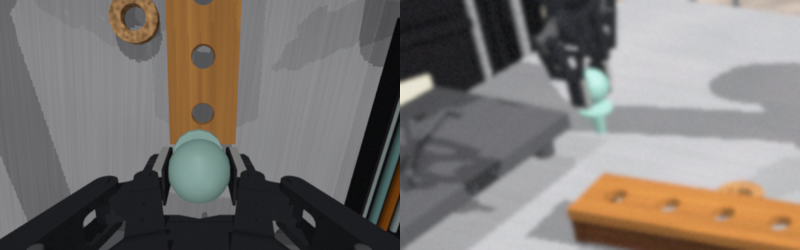

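Run:
```python
from h import *
import pickle
d=pickle.load(open("w4.pkl","rb")); P=cloud(d); v,u=np.mgrid[:400,:640]
k=(np.hypot(u-318,v-272)<36); Q=P[k]; 
A=np.c_[2*Q,np.ones(len(Q))]; c=np.linalg.lstsq(A,(Q**2).sum(1),rcond=None)[0]; print("ball",len(Q),c[:3].round(4),np.sqrt(c[3]+(c[:3]**2).sum()).round(4))
rel([.4796,-.3205,.10],.09)
```

```text
ball 4049 [ 0.4726 -0.295   0.2593] 0.0599
pos [ 0.4764 -0.3291  0.1726] jawang 0.095 tilt [-0.006  0.025 -1.   ] shift [0.11 1.82 0.16] |max| 1.8 turn 0.06
```

Run:
```python
from h import *
import pickle
d=pickle.load(open("w4.pkl","rb")); print((d["z_map"][240:300,290:345]>0).mean(), d["z_map"][272,318])
hsv=cv2.cvtColor(d["image"],cv2.COLOR_BGR2HSV); m=cv2.inRange(hsv,(65,25,60),(100,130,255)); 
g=cv2.medianBlur(cv2.cvtColor(d["image"],cv2.COLOR_BGR2GRAY),5)
print(cv2.HoughCircles(g,cv2.HOUGH_GRADIENT,1,50,param1=80,param2=20,minRadius=38,maxRadius=65))
for v in (265,272,279): print(plane(d,(318,v),d["s"]["position"][2]+.018).round(4))
```

```text
0.9948484848484849 0.117336765
[[[318.5 272.5  51.1]]]
[[ 0.4759 -0.3263  0.1903]]
[[ 0.4762 -0.3293  0.1903]]
[[ 0.4764 -0.3324  0.1903]]
```

>>> play_rows --moves '[1,0.11,0,0.22,0,1,0,0.4,0,0,1,0,0.5,0,0,1,0,0.3,0,0,1,0,0,0,0]'

```text
time: 5.82
position: [0.4834, -0.311, 0.126]
tool_rot: [0.714, -0.698, -0.036, 0.037]
ft_force: [-0.7, 0.3, -1.1]
width: 0.0373
```

Run:
```python
from h import *
rel([.4796,-.3205,.064],.09)
```

```text
pos [ 0.4834 -0.311   0.126 ] jawang 0.103 tilt [-0.002  0.023 -1.   ] shift [-0.12  1.54 -0.26] |max| 1.5 turn 0.15
```

>>> play_rows --moves '[1,-0.1,0,-0.2,0,1,0,0,0,0,1,0,0.4,0,0,1,0,0.3,0,0,1,0,0,0,0]'

```text
time: 6.23
position: [0.4821, -0.3189, 0.1013]
tool_rot: [0.713, -0.699, -0.039, 0.036]
ft_force: [0.3, -0.1, -1.6]
width: 0.0377
```

Run:
```python
from h import *
rel([.4796,-.3205,.064],.09)
```

```text
pos [ 0.4821 -0.3189  0.1013] jawang 0.105 tilt [ 0.003  0.02  -1.   ] shift [-0.07  0.93 -0.05] |max| 0.9 turn 0.17
```

>>> play_rows --moves '[1,-0.06,0.1,-0.05,0,1,0,0.3,0,0,1,0,0.2,0,0,1,0,0.15,0,0,1,0,0,0,0]'

```text
time: 6.65
position: [0.4803, -0.3217, 0.0705]
tool_rot: [0.712, -0.7, -0.039, 0.035]
ft_force: [0.1, 0.2, -0.8]
width: 0.0372
```

Run:
```python
from h import *
rel([.4796,-.3205,.062],.09)
```

```text
pos [ 0.4803 -0.3217  0.0705] jawang 0.104 tilt [ 0.005  0.018 -1.   ] shift [-0.02  0.21  0.03] |max| 0.2 turn 0.17
```

>>> play_rows --moves '[1,0,0.1,0,0,1,0,0.06,0,0,1,0,0.04,0,0,1,0,0.04,0,0,1,0,0.03,0,0]'

```text
time: 7.07
position: [0.4809, -0.3222, 0.0622]
tool_rot: [0.712, -0.7, -0.04, 0.034]
ft_force: [-3.1, 2.2, 2.7]
width: 0.0375
```

>>> play_rows --moves '[1,0,0.03,0,0,0.5,0,0,0,0,0.4,0,0,0,0,0.2,0,0,0,0,0,0,0,0,0]'

```text
time: 7.48
position: [0.4817, -0.3227, 0.0629]
tool_rot: [0.711, -0.701, -0.04, 0.034]
ft_force: [-0.1, 0.8, -0.0]
width: 0.0737
```

>>> play_rows --moves '[0,0,0,0,0,0,0,0,0,0,0,0,-0.5,0,0,0,0,-0.9,0,0,0,0,-0.9,0,0]'

```text
time: 7.9
position: [0.4772, -0.321, 0.1467]
tool_rot: [0.716, -0.697, -0.035, 0.039]
ft_force: [0.8, -1.3, 0.0]
width: 0.0855
```

Run:
```python
from h import *
rel([.5186,.1843,.23],-.077)
d=grab("wrist"); cv2.imwrite("pics/w5.png",d["image"])
```

```text
pos [ 0.4772 -0.321   0.1467] jawang 0.105 tilt [-0.006  0.027 -1.   ] shift [ 2.35 -1.75 12.51] |max| 12.5 turn 2.08
```

View pics/w5.png

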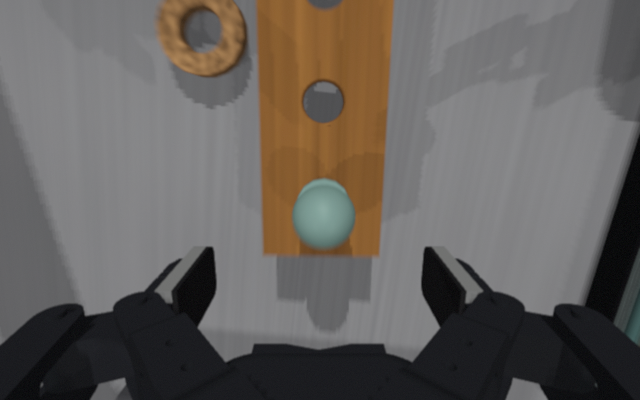

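The ball stands upright on the board in the right-hand hole (323,215). Next is the cube.

>>> play_rows --moves '[0,0.18,-0.7,0.6,0,0,0.18,-0.5,0.95,0,0,0.18,-0.3,0.95,0.5,0,0.18,-0.1,0.95,0.5,0,0.2,0,0.95,0.5]'

```text
time: 8.37
position: [0.503, -0.1488, 0.2276]
tool_rot: [0.712, -0.702, 0.011, -0.019]
ft_force: [-0.5, 0.2, -0.0]
width: 0.0854
```

>>> play_rows --moves '[0,0.25,0,0.95,0.5,0,0.3,0,0.95,0,0,0.3,0,0.95,0,0,0.3,0,0.95,0,0,0.3,0,0.9,0]'

```text
time: 8.78
position: [0.5772, 0.0433, 0.2339]
tool_rot: [0.711, -0.702, 0.026, -0.039]
ft_force: [0.9, -0.8, -0.4]
width: 0.0852
```

Run:
```python
from h import *
rel([.5186,.1843,.17],-.077)
```

```text
pos [0.5772 0.0433 0.2339] jawang -0.092 tilt [ 0.018  0.013 -1.   ] shift [-1.81  1.62  3.35] |max| 3.4 turn -0.18
```

>>> play_rows --moves '[0,-0.5,0,0.9,-0.1,0,-0.5,0,0.9,0,0,-0.4,0.3,0.8,0,0,-0.3,0.3,0.4,0,0,0,0,0,0]'

```text
time: 9.2
position: [0.5197, 0.1799, 0.2056]
tool_rot: [0.712, -0.701, 0.022, -0.032]
ft_force: [-0.2, -0.4, -0.3]
width: 0.0854
```

Run:
```python
from h import *
rel([.5186,.1843,.108],-.077)
```

```text
pos [0.5197 0.1799 0.2056] jawang -0.076 tilt [ 0.015  0.014 -1.   ] shift [-0.07  2.44  0.07] |max| 2.4 turn 0.01
```

>>> play_rows --moves '[0,-0.05,0.5,0.05,0,0,0,0.6,0,0,0,0,0.5,0,0,0,0,0.25,0,0,0,0,0,0,0]'

```text
time: 9.62
position: [0.5202, 0.1838, 0.1308]
tool_rot: [0.712, -0.701, 0.019, -0.033]
ft_force: [-0.2, -0.3, -0.7]
width: 0.0852
```

Run:
```python
from h import *
rel([.5186,.1843,.108],-.077)
```

```text
pos [0.5202 0.1838 0.1308] jawang -0.073 tilt [ 0.02   0.015 -1.   ] shift [-0.05  0.57  0.  ] |max| 0.6 turn 0.05
```

>>> play_rows --moves '[0,-0.05,0.4,0,0,0,0,0.2,0,0,0.4,0,0.05,0,0,0.6,0,0,0,0,1,0,0,0,0]'

```text
time: 10.03
position: [0.5219, 0.1828, 0.1084]
tool_rot: [0.713, -0.701, 0.018, -0.035]
ft_force: [-0.9, -0.2, -0.5]
width: 0.0515
```

>>> play_rows --moves '[1,0,0,0,0,1,0,0,0,0,1,0,0,0,0,1,0,0,0,0,1,0,0,0,0]'

```text
time: 10.45
position: [0.523, 0.1831, 0.1119]
tool_rot: [0.713, -0.7, 0.016, -0.037]
ft_force: [-1.2, 0.6, -2.2]
width: 0.0314
```

>>> play_rows --moves '[1,0,-0.3,0,0,1,0,-0.5,0,0,1,0,-0.7,0,0,1,0,-0.6,-0.3,0,1,0,0,-0.6,0]'

```text
time: 10.87
position: [0.5167, 0.1476, 0.1999]
tool_rot: [0.713, -0.7, 0.016, -0.034]
ft_force: [0.9, -0.6, 0.2]
width: 0.0309
```

>>> play_rows --moves '[1,0,0,-0.95,0,1,0,0,-0.95,0,1,0,0,-0.95,0,1,0,0,-0.95,0,1,0,0,-0.95,0]'

```text
time: 11.28
position: [0.5044, -0.0458, 0.2052]
tool_rot: [0.713, -0.7, 0.008, -0.036]
ft_force: [1.1, 0.7, -1.0]
width: 0.0314
```

Run:
```python
from h import *
rel([.4725,-.2525,.15],-.077); print(sensors.sense()["width"])
```

```text
pos [ 0.5044 -0.0458  0.2052] jawang -0.062 tilt [ 0.04   0.018 -0.999] shift [-0.53  1.25 -5.23] |max| 5.2 turn 0.17
0.03144097041611873
```

>>> play_rows --moves '[1,-0.1,0,-0.9,0,1,-0.1,0,-0.9,0,1,-0.1,0.2,-0.9,0,1,-0.1,0.2,-0.9,0,1,-0.1,0.2,-0.7,0]'

```text
time: 11.7
position: [0.4739, -0.2267, 0.1851]
tool_rot: [0.711, -0.702, 0.004, -0.04]
ft_force: [-0.2, 0.2, -0.6]
width: 0.0316
```

>>> play_rows --moves '[1,0,0.1,-0.4,0,1,0,0.1,0,0,1,0,0,0,0,1,0,0,0,0,1,0,0,0,0]'

```text
time: 12.12
position: [0.4712, -0.2482, 0.1785]
tool_rot: [0.71, -0.703, 0.006, -0.043]
ft_force: [0.0, 0.3, -0.0]
width: 0.0314
```

Run:
```python
from h import *
rel([.4725,-.2525,.12],-.077)
```

```text
pos [ 0.4712 -0.2482  0.1785] jawang -0.071 tilt [ 0.053  0.009 -0.999] shift [-0.04  1.46 -0.12] |max| 1.5 turn 0.07
```

>>> play_rows --moves '[1,0,0.4,-0.1,0,1,0,0.5,0,0,1,0,0.4,0,0,1,0,0.2,0,0,1,0,0,0,0]'

```text
time: 12.53
position: [0.478, -0.2474, 0.1217]
tool_rot: [0.709, -0.704, 0.001, -0.043]
ft_force: [-1.1, -1.0, -1.4]
width: 0.0316
```

Run:
```python
from h import *
rel([.4725,-.2525,.0625],-.077)
```

```text
pos [ 0.478  -0.2474  0.1217] jawang -0.062 tilt [ 0.06   0.006 -0.998] shift [-0.22  1.47 -0.15] |max| 1.5 turn 0.17
```

>>> play_rows --moves '[1,-0.2,0,-0.15,0,1,0,0,0,0,1,0,0.3,0,0,1,0,0.2,0,0,1,0,0,0,0]'

```text
time: 12.95
position: [0.472, -0.253, 0.1038]
tool_rot: [0.708, -0.705, -0.002, -0.044]
ft_force: [-0.1, -0.1, -0.4]
width: 0.0314
```

Run:
```python
from h import *
rel([.4725,-.2525,.0625],-.077)
d=grab("wrist"); t=grab("scene"); u,v=proj(t,[.4725,-.2525,.08])[0].astype(int)
cv2.imwrite("pics/s6.png",np.hstack([cv2.resize(d["image"],(400,250)),cv2.resize(t["image"][v-50:v+50,u-80:u+80],(400,250))]))
```

```text
pos [ 0.472  -0.253   0.1038] jawang -0.06 tilt [ 0.065  0.003 -0.998] shift [-0.05  1.03  0.01] |max| 1.0 turn 0.20
```

View pics/s6.png

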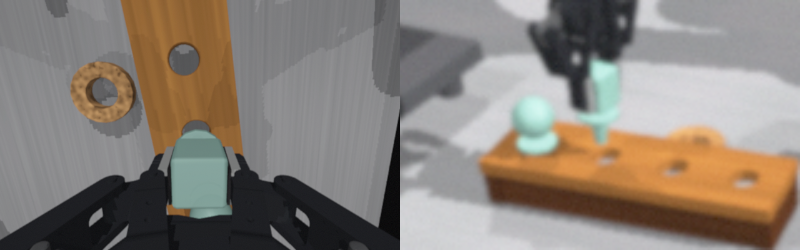

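The cube hangs above the third hole and the ball stands in the fourth. I'll lower the cube.

>>> play_rows --moves '[1,-0.06,0.3,0,0,1,-0.04,0.3,0,0,1,-0.02,0.15,0,0,1,-0.02,0.1,0,0,1,0,0.02,0,0]'

```text
time: 13.47
position: [0.4692, -0.2531, 0.0675]
tool_rot: [0.707, -0.705, -0.003, -0.045]
ft_force: [-1.0, -0.5, -0.7]
width: 0.0314
```

Run:
```python
from h import *
rel([.4725,-.2525,.0625],-.077)
```

```text
pos [ 0.4692 -0.2531  0.0675] jawang -0.06 tilt [ 0.068  0.001 -0.998] shift [0.07 0.13 0.02] |max| 0.1 turn 0.20
```

>>> play_rows --moves '[1,0.05,0.06,0,0,1,0,0.05,0,0,1,0,0.05,0,0,1,0,0.04,0,0,1,0,0.03,0,0]'

```text
time: 13.88
position: [0.4724, -0.2537, 0.0629]
tool_rot: [0.707, -0.706, -0.003, -0.045]
ft_force: [-1.3, 0.8, 1.9]
width: 0.0312
```

>>> play_rows --moves '[1,0,0.05,0,0,1,0,0.05,0,0,0.65,0,0,0,0,0.55,0,0,0,0,0.4,0,0,0,0]'

```text
time: 14.3
position: [0.4737, -0.2545, 0.0646]
tool_rot: [-0.706, 0.706, 0.004, 0.045]
ft_force: [0.2, -0.3, -0.6]
width: 0.0496
```

>>> play_rows --moves '[0.2,0,0,0,0,0,0,0,0,0,0,0,0,0,0,0,0,-0.5,0,0,0,0,-0.9,0,0]'

```text
time: 14.72
position: [0.4666, -0.2521, 0.1132]
tool_rot: [0.709, -0.704, 0.0, -0.041]
ft_force: [0.9, -1.1, -0.1]
width: 0.0852
```

Run:
```python
from h import *
rel([.514,.2585,.23],-.24)
d=grab("wrist"); cv2.imwrite("pics/w7.png",d["image"])
```

```text
pos [ 0.4666 -0.2521  0.1132] jawang -0.059 tilt [ 0.058  0.006 -0.998] shift [ 0.6  -2.77 12.84] |max| 12.8 turn 2.07
```

View pics/w7.png

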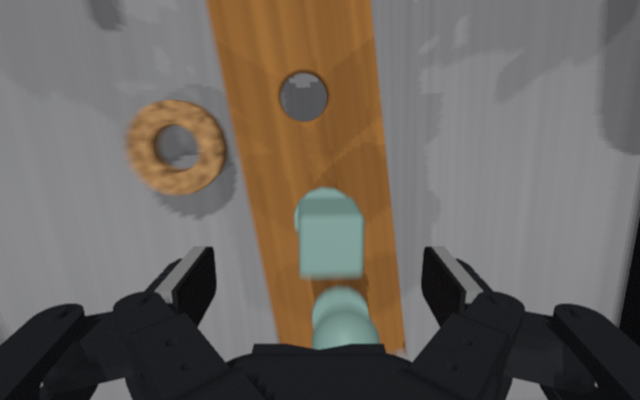

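The cube is seated in the third hole (332,245), with the ball behind it in the fourth. Next is the disc, with the jaws at about −0.24 rad.

>>> play_rows --moves '[0,0.05,-0.8,0.6,0,0,0.04,-0.8,0.9,0.5,0,0,-0.6,0.95,0.5,0,-0.05,-0.4,0.95,0.5,0,-0.1,-0.2,0.95,0.5]'

```text
time: 15.18
position: [0.4795, -0.0887, 0.2341]
tool_rot: [0.703, -0.699, 0.063, -0.114]
ft_force: [0.4, 0.2, -0.6]
width: 0.0852
```

>>> play_rows --moves '[0,-0.15,0,0.95,0,0,-0.15,0,0.95,0,0,-0.15,0,0.95,0,0,-0.15,0,0.95,0,0,-0.15,0,0.95,0]'

```text
time: 15.6
position: [0.4992, 0.1117, 0.2406]
tool_rot: [0.703, -0.698, 0.06, -0.121]
ft_force: [0.2, 0.0, 0.8]
width: 0.085
```

Run:
```python
from h import *
rel([.514,.2585,.20],-.24)
```

```text
pos [0.4992 0.1117 0.2406] jawang -0.257 tilt [ 0.086 -0.005 -0.996] shift [-0.66  1.03  3.63] |max| 3.6 turn -0.19
```

>>> play_rows --moves '[0,-0.2,0,0.9,-0.1,0,-0.2,0.2,0.9,0,0,-0.2,0.3,0.9,0,0,-0.1,0.3,0.6,0,0,0,0.3,0,0]'

```text
time: 16.02
position: [0.5086, 0.261, 0.1989]
tool_rot: [0.706, -0.697, 0.051, -0.118]
ft_force: [-0.1, 0.2, 0.2]
width: 0.0854
```

Run:
```python
from h import *
rel([.5155,.2585,.097],-.24)
```

```text
pos [0.5086 0.261  0.1989] jawang -0.241 tilt [ 0.095  0.001 -0.995] shift [-0.05  2.55 -0.08] |max| 2.6 turn -0.01
```

>>> play_rows --moves '[0,-0.05,0.6,-0.05,0,0,0,0.7,0,0,0,0,0.6,0,0,0,0,0.4,0,0,0,0,0.1,0,0]'

```text
time: 16.43
position: [0.515, 0.261, 0.0967]
tool_rot: [0.706, -0.697, 0.049, -0.116]
ft_force: [-0.2, 0.5, -0.1]
width: 0.0853
```

Run:
```python
from h import *
rel([.5155,.2585,.097],-.24)
d=grab("wrist"); cv2.imwrite("pics/w8.png",d["image"])
```

```text
pos [0.515  0.261  0.0967] jawang -0.236 tilt [ 0.096  0.001 -0.995] shift [ 0.03 -0.01 -0.06] |max| 0.1 turn 0.04
```

View pics/w8.png

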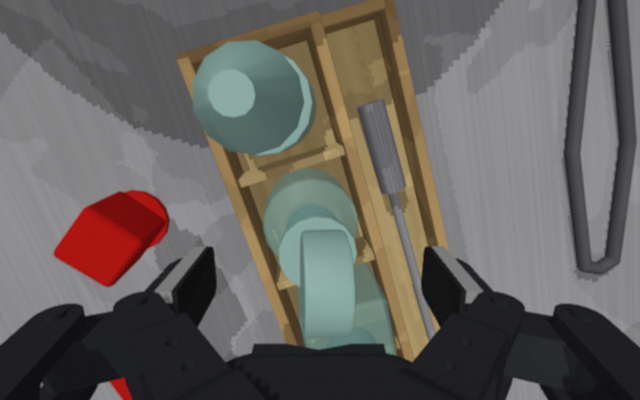

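The disc (328,285) is square between the pads. Closing.

>>> play_rows --moves '[0.6,0,0,-0.06,0,0.9,0,0.02,0,0,1,0,0.02,0,0,1,0,0.02,0,0,1,0,0.02,0,0]'

```text
time: 16.9
position: [0.5171, 0.2583, 0.0989]
tool_rot: [0.707, -0.696, 0.047, -0.119]
ft_force: [-1.2, 1.1, 0.8]
width: 0.0256
```

>>> play_rows --moves '[1,0,0.02,0,0,1,0,0.02,0,0,1,0,0.02,0,0,1,0,0,0,0,1,0,0,0,0]'

```text
time: 17.32
position: [0.5176, 0.2596, 0.1004]
tool_rot: [0.708, -0.694, 0.047, -0.12]
ft_force: [-1.3, 0.0, 0.8]
width: 0.0179
```

>>> play_rows --moves '[1,0.02,-0.3,0,0,1,0.04,-0.5,0,0,1,0.06,-0.7,0,0,1,0.06,-0.6,-0.2,0,1,0.1,-0.2,-0.6,0]'

```text
time: 17.73
position: [0.5095, 0.2263, 0.1935]
tool_rot: [0.707, -0.696, 0.048, -0.116]
ft_force: [1.0, 0.2, 0.6]
width: 0.0174
```

>>> play_rows --moves '[1,0.13,0,-0.95,0,1,0.13,0,-0.95,0,1,0.13,0,-0.95,0,1,0.13,0,-0.95,0,1,0.13,0,-0.95,0]'

```text
time: 18.15
position: [0.4923, 0.0319, 0.1997]
tool_rot: [0.709, -0.694, 0.04, -0.118]
ft_force: [0.5, 0.4, -1.3]
width: 0.0171
```

Run:
```python
from h import *
rel([.4675,-.183,.13],-.24); print(sensors.sense()["width"])
```

```text
pos [0.4923 0.0319 0.1997] jawang -0.226 tilt [ 0.112  0.008 -0.994] shift [ 0.41  1.62 -5.43] |max| 5.4 turn 0.16
0.0171148922337151
```

>>> play_rows --moves '[1,0.1,0.1,-0.9,0,1,0.1,0.2,-0.95,0,1,0.1,0.3,-0.95,0,1,0.1,0.3,-0.9,0,1,0.1,0.3,-0.8,0]'

```text
time: 18.57
position: [0.4773, -0.1583, 0.1561]
tool_rot: [0.707, -0.695, 0.034, -0.124]
ft_force: [1.1, -0.5, -1.7]
width: 0.0174
```

Run:
```python
from h import *
rel([.4675,-.183,.105],-.24)
```

```text
pos [ 0.4773 -0.1583  0.1561] jawang -0.226 tilt [ 0.127  0.003 -0.992] shift [-0.26  1.23 -0.69] |max| 1.2 turn 0.16
```

>>> play_rows --moves '[1,-0.3,0,-0.45,0,1,-0.1,0.3,-0.1,0,1,-0.1,0.3,0,0,1,-0.04,0.2,0,0,1,0,0,0,0]'

```text
time: 18.98
position: [0.4527, -0.1827, 0.1193]
tool_rot: [0.706, -0.696, 0.038, -0.127]
ft_force: [-0.3, -0.7, -1.9]
width: 0.0175
```

Run:
```python
from h import *
rel([.463,-.183,.066],-.24)
t=grab("scene"); d=grab("wrist"); u,v=proj(t,[.466,-.183,.09])[0].astype(int)
cv2.imwrite("pics/s9.png",np.hstack([cv2.resize(d["image"],(400,250)),cv2.resize(t["image"][v-50:v+50,u-80:u+80],(400,250))]))
```

```text
pos [ 0.4527 -0.1827  0.1193] jawang -0.235 tilt [ 0.126 -0.001 -0.992] shift [0.09 1.35 0.01] |max| 1.4 turn 0.05
```

View pics/s9.png

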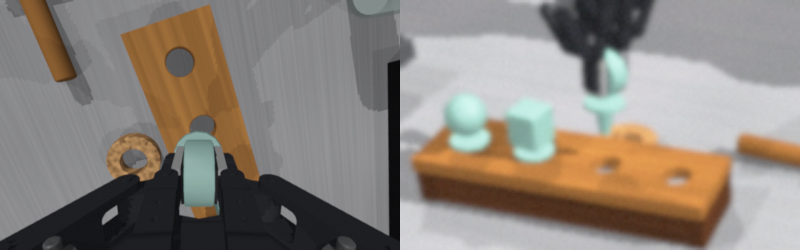

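>>> play_rows --moves '[1,0.08,0.3,0,0,1,0,0.4,0,0,1,0,0.3,0,0,1,0,0.2,0,0,1,0,0.05,0,0]'

```text
time: 19.5
position: [0.4684, -0.1819, 0.0723]
tool_rot: [0.705, -0.697, 0.032, -0.128]
ft_force: [-0.0, 0.3, -1.2]
width: 0.0174
```

Run:
```python
from h import *
rel([.463,-.183,.066],-.24)
```

```text
pos [ 0.4684 -0.1819  0.0723] jawang -0.228 tilt [ 0.136 -0.005 -0.991] shift [-0.15  0.14 -0.06] |max| 0.1 turn 0.13
```

>>> play_rows --moves '[1,-0.15,0.06,-0.03,0,1,-0.02,0.06,0,0,1,0,0.06,0,0,1,0,0.05,0,0,1,0,0.05,0,0]'

```text
time: 19.92
position: [0.4634, -0.1815, 0.0664]
tool_rot: [0.704, -0.698, 0.031, -0.127]
ft_force: [-8.0, 3.6, 10.2]
width: 0.0174
```

>>> play_rows --moves '[0.75,0,0,0,0,0.7,0,0,0,0,0.5,0,0,0,0,0,0,0,0,0,0,0,0,0,0]'

```text
time: 20.33
position: [0.4647, -0.1824, 0.0694]
tool_rot: [0.703, -0.698, 0.028, -0.13]
ft_force: [-0.5, -1.4, -0.5]
width: 0.061
```

>>> play_rows --moves '[0,0,0,0,0,0,0.03,-0.5,0,0,0,0.1,-0.8,0,-0.5,0,0.1,-0.8,0,-1,0,0,-0.3,0,-1]'

```text
time: 20.75
position: [0.4572, -0.1821, 0.1635]
tool_rot: [-0.704, 0.707, 0.046, 0.047]
ft_force: [0.4, -0.9, 1.4]
width: 0.0855
```

Run:
```python
from h import *
import pickle
rel([.506,.329,.23],.2)
d=grab("wrist"); t=grab("scene"); pickle.dump(d,open("w10.pkl","wb")); u,v=proj(t,[.466,-.183,.09])[0].astype(int)
cv2.imwrite("pics/s10.png",np.hstack([cv2.resize(d["image"],(400,250)),cv2.resize(t["image"][v-50:v+50,u-80:u+80],(400,250))]))
```

```text
pos [ 0.4572 -0.1821  0.1635] jawang -0.001 tilt [ 0.132 -0.003 -0.991] shift [ 1.42 -1.53 12.77] |max| 12.8 turn -2.30
```

View pics/s10.png

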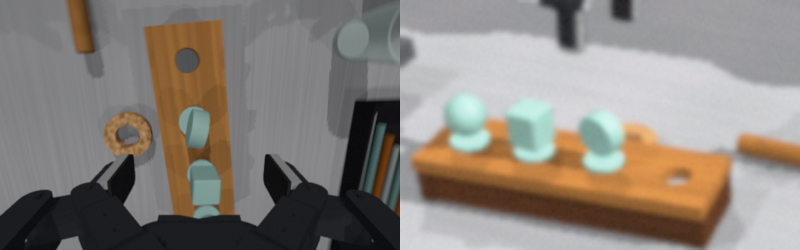

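Ball, cube and disc stand upright in holes 4, 3 and 2, and the left-hand hole is free. Last is the spire.

>>> play_rows --moves '[0,0.08,-0.6,0.6,-1,0,0.17,-0.5,0.9,-1,0,0.25,-0.4,0.9,-1,0,0.33,-0.2,0.88,-1,0,0.4,0,0.87,0]'

```text
time: 21.27
position: [0.4642, -0.0079, 0.2261]
tool_rot: [-0.688, 0.704, 0.16, -0.075]
ft_force: [0.6, -0.4, -0.4]
width: 0.0855
```

>>> play_rows --moves '[0,0.4,0,0.87,0,0,0.4,0,0.87,0,0,0.4,0,0.87,0,0,0.4,0,0.87,0,0,0.4,0,0.87,0]'

```text
time: 21.68
position: [0.481, 0.1921, 0.2211]
tool_rot: [-0.689, 0.705, 0.153, -0.073]
ft_force: [0.8, -0.6, -0.4]
width: 0.0851
```

Run:
```python
from h import *
rel([.506,.329,.23],.35)
```

```text
pos [0.481  0.1921 0.2211] jawang 0.323 tilt [ 0.115 -0.003 -0.993] shift [ 1.69 -0.16  3.04] |max| 3.0 turn -0.31
```

>>> play_rows --moves '[0,0.45,0,0.8,0,0,0.45,0,0.8,0,0,0.45,0,0.8,0,0,0.2,0,0.3,0,0,0,0,0,0]'

```text
time: 22.1
position: [0.5024, 0.327, 0.2114]
tool_rot: [-0.689, 0.706, 0.147, -0.075]
ft_force: [0.6, -0.2, -0.1]
width: 0.0853
```

Run:
```python
from h import *
rel([.508,.331,.119],.35)
d=grab("wrist"); P=cloud(d); Q=P[(P[...,0]>.46)&(P[...,0]<.56)&(P[...,1]>.29)&(P[...,1]<.38)]
for a,b in [(.172,.185),(.155,.165),(.108,.118)]:
    q=Q[(Q[:,2]>a)&(Q[:,2]<b)]; print(a,len(q),q.mean(0).round(4) if len(q) else '', cv2.minEnclosingCircle(q[:,:2].astype(np.float32)) if len(q)>5 else '')
cv2.imwrite("pics/w11.png",d["image"])
```

```text
pos [0.5024 0.327  0.2114] jawang 0.317 tilt [ 0.103 -0.007 -0.995] shift [-0.06  2.31  0.14] |max| 2.3 turn -0.37
0.172 342 [0.5075 0.3324 0.1763] ((0.5081722736358643, 0.33137401938438416), 0.006355692632496357)
0.155 540 [0.505  0.3359 0.1598] ((0.5079435706138611, 0.33141833543777466), 0.012317925691604614)
0.108 697 [0.5032 0.3386 0.1128] ((0.5081701874732971, 0.3312404155731201), 0.018940098583698273)
```

View pics/w11.png

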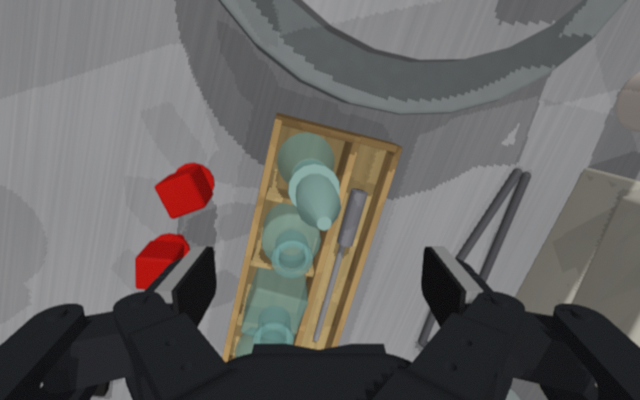

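The spire head is at (322,215) in the picture, with its axis at (0.508, 0.331). The bottles' empty necks are visible below it. Descending.

>>> play_rows --moves '[0,0,0.5,0.12,-0.4,0,0,0.6,0,0,0,0,0.6,0,0,0,0,0.3,0,0,0,0,0.05,0,0]'

```text
time: 22.57
position: [0.5086, 0.324, 0.1229]
tool_rot: [-0.686, 0.706, 0.154, -0.086]
ft_force: [0.4, -1.3, 0.2]
width: 0.0851
```

Run:
```python
from h import *
rel([.510,.331,.119],.35)
```

```text
pos [0.5086 0.324  0.1229] jawang 0.343 tilt [ 0.1   -0.012 -0.995] shift [0.08 0.1  0.16] |max| 0.2 turn -0.08
```

>>> play_rows --moves '[0,0.06,0.1,0.17,0,0.5,0,0.02,0,0,0.7,0,0.02,0,0,1,0,0.02,0,0,1,0,0.02,0,0]'

```text
time: 22.98
position: [0.5098, 0.3289, 0.1164]
tool_rot: [-0.686, 0.706, 0.152, -0.084]
ft_force: [-0.1, -0.3, 0.5]
width: 0.0392
```

>>> play_rows --moves '[1,0,0.02,0,0,1,0,0.02,0,0,1,0,0.02,0,0,1,0,0,0,0,1,0,0,0,0]'

```text
time: 23.4
position: [0.5112, 0.3296, 0.1177]
tool_rot: [-0.687, 0.706, 0.154, -0.082]
ft_force: [0.4, 0.1, -1.6]
width: 0.027
```

Run:
```python
from h import *
rel([.460,-.114,.15],.3)
```

```text
pos [0.5112 0.3296 0.1177] jawang 0.337 tilt [ 0.105 -0.009 -0.994] shift [ -4.78  -0.84 -10.09] |max| 10.1 turn 0.43
```

>>> play_rows --moves '[1,0.02,-0.3,0,0,1,0.04,-0.5,0,0,1,0.06,-0.7,0,0,1,0.06,-0.6,0,0,1,-0.2,-0.2,-0.5,0]'

```text
time: 23.82
position: [0.5049, 0.3124, 0.2114]
tool_rot: [-0.686, 0.706, 0.152, -0.086]
ft_force: [1.2, -0.2, 0.1]
width: 0.027
```

>>> play_rows --moves '[1,-0.4,0,-0.88,0,1,-0.4,0,-0.88,0,1,-0.4,0,-0.88,0,1,-0.4,0,-0.88,0,1,-0.4,0,-0.88,0]'

```text
time: 24.23
position: [0.4879, 0.1179, 0.2206]
tool_rot: [-0.686, 0.704, 0.159, -0.085]
ft_force: [0.6, -0.4, -0.5]
width: 0.0273
```

Run:
```python
from h import *
rel([.460,-.114,.15],.3); print(sensors.sense()["width"])
```

```text
pos [0.4879 0.1179 0.2206] jawang 0.35 tilt [ 0.108 -0.007 -0.994] shift [-2.8   1.72 -5.14] |max| 5.1 turn 0.57
0.027279865516211983
```

>>> play_rows --moves '[1,-0.45,0.1,-0.88,0,1,-0.45,0.2,-0.88,0,1,-0.45,0.3,-0.88,0,1,-0.45,0.3,-0.88,0,1,-0.4,0.3,-0.75,0]'

```text
time: 24.65
position: [0.4681, -0.0805, 0.1798]
tool_rot: [-0.684, 0.706, 0.165, -0.08]
ft_force: [0.5, 0.4, -1.0]
width: 0.0272
```

Run:
```python
from h import *
rel([.458,-.114,.115],.3)
```

```text
pos [ 0.4681 -0.0805  0.1798] jawang 0.352 tilt [ 0.123 -0.009 -0.992] shift [-0.7   1.58 -0.62] |max| 1.6 turn 0.60
```

>>> play_rows --moves '[1,-0.6,0,-0.45,0,1,-0.1,0.3,-0.1,0,1,0,0.5,0,0,1,0,0.4,0,0,1,0,0,0,0]'

```text
time: 25.07
position: [0.4525, -0.1208, 0.1311]
tool_rot: [-0.684, 0.708, 0.162, -0.076]
ft_force: [0.1, -0.2, -1.0]
width: 0.0268
```

Run:
```python
from h import *
rel([.457,-.114,.0615],.3)
t=grab("scene"); d=grab("wrist"); u,v=proj(t,[.46,-.114,.09])[0].astype(int)
cv2.imwrite("pics/s12.png",np.hstack([cv2.resize(d["image"],(400,250)),cv2.resize(t["image"][v-50:v+50,u-80:u+80],(400,250))]))
```

```text
pos [ 0.4525 -0.1208  0.1311] jawang 0.341 tilt [ 0.125 -0.013 -0.992] shift [-0.03  1.74  0.22] |max| 1.7 turn 0.47
```

View pics/s12.png

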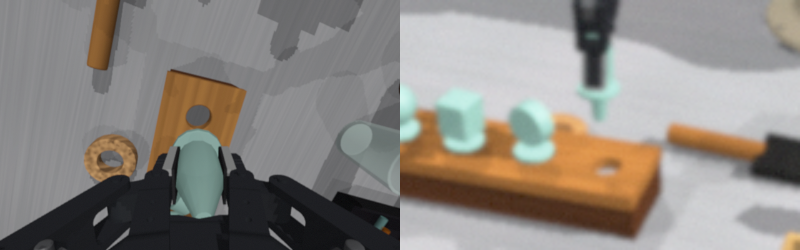

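The spire hangs above the left-hand hole, about 7 mm off in y. I'll correct that and lower it.

>>> play_rows --moves '[1,0,0.2,0.2,0,1,0,0.3,0,0,1,0,0.3,0,0,1,0,0.1,0,0,1,0,0,0,0]'

```text
time: 25.58
position: [0.4588, -0.1114, 0.1027]
tool_rot: [-0.681, 0.709, 0.167, -0.073]
ft_force: [-0.1, -0.1, -1.3]
width: 0.0268
```

Run:
```python
from h import *
rel([.457,-.114,.0615],.3)
```

```text
pos [ 0.4588 -0.1114  0.1027] jawang 0.346 tilt [ 0.139 -0.017 -0.99 ] shift [-0.19  1.01  0.02] |max| 1.0 turn 0.53
```

>>> play_rows --moves '[1,-0.12,0.2,0,0,1,-0.06,0.3,0,0,1,-0.02,0.2,0,0,1,0,0.12,0,0,1,0,0.03,0,0]'

```text
time: 26.0
position: [0.4571, -0.1143, 0.069]
tool_rot: [-0.68, 0.71, 0.17, -0.072]
ft_force: [-0.7, -0.6, -1.0]
width: 0.0274
```

Run:
```python
from h import *
rel([.457,-.114,.0615],.3)
```

```text
pos [ 0.4571 -0.1143  0.069 ] jawang 0.348 tilt [ 0.144 -0.018 -0.989] shift [-0.02  0.19  0.02] |max| 0.2 turn 0.55
```

>>> play_rows --moves '[1,0,0.1,0,0,1,0,0.06,0,0,1,0,0.05,0,0,1,0,0.05,0,0,1,0,0.05,0,0]'

```text
time: 26.42
position: [0.4597, -0.1151, 0.0595]
tool_rot: [-0.679, 0.71, 0.17, -0.071]
ft_force: [-18.7, 4.1, 28.2]
width: 0.0267
```

>>> play_rows --moves '[1,-0.04,-0.04,0,0,0.7,0,0,0,0,0.6,0,0,0,0,0.4,0,0,0,0,0.1,0,0,0,0]'

```text
time: 26.83
position: [0.4592, -0.116, 0.0627]
tool_rot: [-0.679, 0.711, 0.171, -0.07]
ft_force: [-0.1, 0.2, -0.5]
width: 0.0572
```

>>> play_rows --moves '[0,0,0,0,0,0,0,0,0,0,0,0.03,-0.4,0,0,0,0.1,-0.8,0,0,0,0.1,-0.8,0,0]'

```text
time: 27.25
position: [0.4517, -0.1099, 0.1366]
tool_rot: [-0.682, 0.708, 0.166, -0.075]
ft_force: [0.7, 1.0, 0.5]
width: 0.0855
```

>>> play_rows --moves '[0,0,-0.9,0.2,0,0,0,-0.9,0.4,0,0,0,-0.6,0.3,0,0,0,0,0,0,0,0,0,0,0]'

```text
time: 27.67
position: [0.4272, -0.0735, 0.2408]
tool_rot: [-0.68, 0.71, 0.169, -0.072]
ft_force: [-0.3, -1.3, -0.5]
width: 0.0856
```

Run:
```python
from h import *
t=grab("scene"); d=grab("wrist"); P=cloud(d); s=d["s"]; print(s["position"],s["width"],s["ft_force"])
hsv=cv2.cvtColor(d["image"],cv2.COLOR_BGR2HSV); g=cv2.inRange(hsv,(65,20,40),(100,130,255))>0
for n,x,y,ht in [("spire",.460,-.114,.12),("disc",.466,-.183,.103),("cube",.4725,-.2525,.099),("ball",.4796,-.3205,.10)]:
    Q=P[g&(np.hypot(P[...,0]-x,P[...,1]-y)<.033)&(P[...,2]>.045)]
    if len(Q)<20: print(n,len(Q)); continue
    C=Q[(Q[:,2]>.050)&(Q[:,2]<.058)]; T=Q[Q[:,2]>ht-.01]
    o=lambda q: np.round(cv2.minEnclosingCircle(q[:,:2].astype(np.float32))[0],4) if len(q)>5 else None
    print(n,"exp top",ht,"top",np.percentile(Q[:,2],99.5).round(4),"top xy",o(T),"collar",o(C),"hole",x,y)
cv2.imwrite("pics/s13.png",np.hstack([cv2.resize(d["image"],(400,250)),cv2.resize(t["image"][140:310,170:510],(400,200))[:,:] if 0 else cv2.resize(t["image"][100:325,160:520],(400,250))]))
```

```text
[ 0.42736285 -0.07361896  0.24083734] 0.08514573543740268 [1.07478802 0.09377572 0.43163803]
spire exp top 0.12 top 0.1206 top xy [ 0.4585 -0.1129] collar [ 0.4588 -0.113 ] hole 0.46 -0.114
disc exp top 0.103 top 0.1036 top xy [ 0.464  -0.1815] collar [ 0.4645 -0.1815] hole 0.466 -0.183
cube exp top 0.099 top 0.0998 top xy [ 0.4735 -0.2454] collar [ 0.4732 -0.2517] hole 0.4725 -0.2525
ball 0
```

View pics/s13.png

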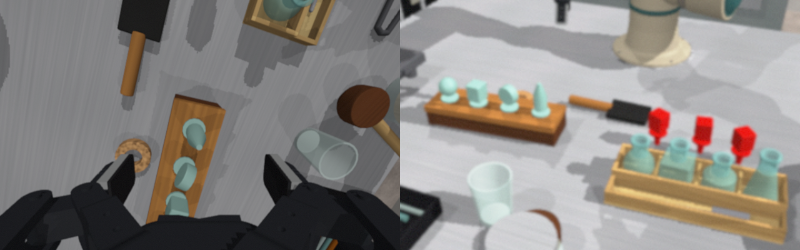

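All four stoppers stand upright on the board: ball, cube, disc and spire, left to right in the scene picture (which is right to left from the robot). The bottles stand in their cells and the gripper is clear. Handing in.

```bash
python3 -c "
from bench import env; print(env.close_job())"
```

```text
the job is handed in; nothing more can be done
None
```

All four stoppers now stand in the board in the same order as their bottles. From the robot's left that is spire, disc, cube, ball. I handed the job in at about 28 s of the 106 s allowed, and the hand-in reports no verdict.

**What the last checks showed**
- **Spire, disc and cube:** their tops read within 1 mm of the seated height. Their collars were about 2 mm or less from the hole centres.
- **Cube:** its top-centre reading was about 7 mm off along the board. I put this down to the head being partly hidden by the gripper, since its collar was centred and its height right. I did not re-measure it.
- **Ball:** it was out of the wrist camera's view in the final measurement (0 points). I confirmed it seated and upright from pictures only.
- **Bottles and surroundings:** in the final scene picture all four bottles stood in their cells, the red look-alikes were untouched and the gripper was open and clear. I checked the bottles by eye, not by measurement.

**What went less than cleanly**
- The tool's tilt drifted over the run to about 0.14 rad. The disc and spire were therefore set down slightly tilted and settled flat when released.
- The spire was pressed down with about 28 N before I backed off and let go.

I viewed 14 pictures, counting the side-by-side ones as one each.

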